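# Set a straightedge up in the inclined inspection stand

## Task

Get the blue-handled straightedge ready for inspection: first lift the clear dust cover (it has a handle on top) off the inspection stand and set it upright inside the yellow corner marks. Then take the blue-handled straightedge out of the wooden rack and slide it, edge first, into the leaning slot of the stand, holding it until it is fully home before letting go. Leave the orange-handled straightedge in the rack, and do not disturb the test block, bottle and mouse.

Things in the scene. Friction and masses are not known exactly. Their poses are not given: they have to be found in the camera images.
- straightedge: Steel straightedge, blue grip, ~0.32 kg. Origin: centre of its lower edge; z up its height, y along its length, x across. Steel plate 120 mm (y) x 5 mm (x; lowest 6 mm only 3 mm thick), z = 0 to 70 mm; grip 70 mm (y) x 14 mm (x), z = 62 to 98 mm. Starts upright in either rack slot. Symmetric: may go into the stand either way round
- straightedge_grip (a point): Where to pinch the straightedge: middle of the blue grip, 82 mm above the lower edge (14 mm thick across x); axes as the straightedge
- spare: The other straightedge, same shape and size but with an orange grip, in the other rack slot (origin and axes alike); must stay there
- rack: Fixed light-wood rack 150 x 150 x 38 mm high, origin centre of its underside. Two upright slots along its y axis at x = -38 and +38 mm, 7 mm wide, 132 mm long; slot floor 8 mm above the bench, 30 mm deep. The straightedges stand on the slot floors
- stand: Fixed inspection stand, dark base 92 (x) x 170 (y) x 8 mm with an aluminium block that carries the slot; about 80 mm high. Origin: centre of its underside; its slot leans towards the stand's -x side, roughly the robot's side. Under the clear cover at the start
- slot: Slot of the stand. Origin: centre of its floor, 35 mm above the bench, 8 mm from the stand's origin along its +x. z points out along the way in, leaning 30 degrees from vertical to the stand's -x; y along the slot; x across. 8 mm wide, 132 mm long, 35 mm deep, then blue lips flare to 20 mm wide at z = 46 mm. Block reaches 19 mm each side in x, 83 mm in y
- cover: Clear plastic dust cover with blue edges, open below, 124 (x) x 196 (y) x 100 mm high, walls 4 mm, about 0.42 kg (varies). Origin: centre of its lower rim. It starts on the bench over the stand. Black round bar handle along y on top
- cover_grip (a point): Middle of the cover's handle bar: 14 mm thick, 104 mm long along the cover's y, on two posts 90 mm apart; bar axis 140 mm above the cover's lower rim and 40 mm above its top
- marks: Parking place: four flat yellow corner marks on the bench around a rectangle 144 (x) x 216 (y) mm; origin at its centre on the bench
- test_block: Bystander: steel reference block, disc of 64 mm diameter, 16 mm high; origin centre of underside
- oil_bottle: Bystander: small amber bottle, 54 mm diameter, 120 mm high; origin centre of underside
- mouse: Bystander: grey computer mouse 105 x 60 x 31 mm; origin centre of underside

How it is judged:
By the outcome, as a careful person would: the job done as asked, in the order asked, and still so for the second after the job is handed in, with the robot touching nothing.
It also fails if it takes over 64 s, if anything falls off the work surface, if the arm or the gripper's body presses on something with over 40 N, if the wrist force passes 120 N, or if a joint passes its speed limit or range.

## Robot

A 7-joint arm with a two-finger parallel gripper is mounted at the origin on the work surface. World frame = base frame: x ahead of the robot, y to its left, z up, the work surface at z = 0. Lengths are in m, angles in degrees, forces in N, time in s.
With the tool pointing down it reaches from about 0.4 to 0.9 m from the base axis. Payload 5.5 kg.
Tool frame: the origin (TCP) lies at the very end of the fingers, on their centre line; the grasp point (between the pads) lies 19 mm behind it; z points along the fingers, y is the line along which they close (so a half turn about z gives the same grasp; the last joint's range is limited). The gripper opens to 85 mm and grips with 20 to 120 N. Pads are 22 mm wide; open, the fingers measure 114 mm over their backs; the gripper's body (76 mm by 85 mm) begins 54 mm behind the grasp point. The pads swing forward as they close: fully open they stand 13 mm farther back than shut.
Start: joints at [78.908, 28.699, -24.465, 88.831, 12.651, 65.22, -12.049], TCP at [0.287, -0.583, 0.2] pointing down, gripper open.
Joint ranges: [-164.97, 164.97], [-17.58, 116.51], [-87.97, 89.64], [11.32, 138.91], [-80.73, 260.73], [10.89, 115.49], [-147.41, 147.41]. Speed limits (degrees/s): [147.25, 147.25, 180, 180, 180, 180, 180].

## Interface

Orientations are given as a 3x3 rotation matrix whose columns are the frame's x, y, z axes.
In Python, from cell import * gives the robot as it stands.
- The arm moves only by the tool drive_tool, never from a script. Its arguments are lists of equal length, an entry for each row: "slide": the shift along the tool's x, y, z as a fraction of full scale, a list of three; "angular": the turn, a rotation vector about the tool's x, y, z as a fraction of full scale, a list of three. In form: {"slide": [[tx, ty, tz], ...], "angular": [[ax, ay, az], ...]}. A call has 1 to 5 rows; each row shifts and turns the commanded pose from where the row before left it, along the tool's axes as they then stand; what a row does not reach is not made up. Full scale, the value 1, is 0.3 m for a shift and 180 degrees for a turn. A row lasts 1/8 s, in which the tool goes at most 62.5 mm and 10.7 degrees, less where a joint would pass 70% of its speed; a pose out of reach is approached as far as the arm can. A call with a number of a shift or a turn outside -1 to 1 is refused whole. A call with a gripper value outside its range is refused whole. "jaw" is the closure, from 0 (fully open) to 1 (shut), set as the call begins (left out, the last holds). The fingers move at their own pace and stop on an object; "grip_force" is the grip in N (left out, the last holds). Time passes only in rows, so rows that do not move let the fingers close. It gives the time, the measured TCP pose, the force, the opening and the grip force at its end, in the units of the state.
- read_state(): the state, without advancing time (a new reading comes with each control period).
- grab_frame(name): name is "scene" or "side" or "wrist"; returns (picture, depth): 384x512x3 uint8, red, green, blue; 384x512 float32, m along the optical axis (not along the pixel's ray), 0 where there is no reading.
- camera_params(name): a dict with "camera_matrix" (3x3 intrinsics, pixels), "k1" (the pictures are not rectified: a ray, as slopes to the right and down, at radius r is drawn at 1 + k1 r^2 times it, then the intrinsics apply), "R" (3x3) and "t" (3): a world point X has camera coordinates R X + t; the wrist camera has in their place "tool_from_camera" (4x4, takes a point from camera to tool coordinates, whose origin is the TCP and whose axes are the flange's). Camera axes: x right, y down, z forward; pixel columns grow to the right and rows downward; lengths in m; the calibration is good to about 2 mm. A picture is of the moment at which its call begins: read the wrist's pose just before it. camera_params takes no time and is no camera call.
- close_job(): hands the job in; it is judged then, once.
The state is a dict: "time": time; "q": joint angles; "joint_velocities": joint speeds; "joint_torque": joint torques, N m; "ee_pos": TCP position; "eef_rot": TCP orientation; "ft_force": force on the tool from outside, world axes, zero at the start; "ft_torque": the same for the moment, N m; "gripper_width": opening from 0.0 (shut) to 1.0 (fully open); "finger_force": force on a finger pad.
Only numpy, scipy, OpenCV 4.12 (cv2) and the standard library are available. Lean on these libraries where they do the work, as an engineer would, in place of code of your own. Each camera call takes 0.05 s, during which the arm holds its last target. There are 200 camera calls.

## Working session

There is one attempt and no reset: what is moved stays moved. The work goes in short steps, Python scripts to look and compute and a tool call to move; the robot and the scene stay as the last step left them, time stands still between calls to the robot, and variables do not carry over. Pictures are saved under pics/ and viewed, at most 10 in all, crops included, and the job is handed in when it is done.

Besides the shell and the picture viewer there is one more tool, called after "Request:" as name(argument=value, ...) on one line, values as JSON. drive_tool: Moves the arm, as the interface text tells. Shift numbers are shares of 0.3 m and turn numbers shares of 180 degrees, none past 1 either way. Its arguments: {"type":"object","properties":{"slide":{"type":"array"},"angular":{"type":"array"},"jaw":{"type":"number"},"grip_force":{"type":"number"}},"required":["slide","angular"]}

```bash
mkdir -p pics; ls
python3 - <<'E'
from cell import *
import cv2,numpy as np
s=read_state();print({k:np.round(v,3).tolist() for k,v in s.items()})
a=[]
for n in("scene","side"):
    p=camera_params(n);print(n,{k:np.round(v,4).tolist() for k,v in p.items()})
    im,d=grab_frame(n);np.savez(f'pics/{n}0.npz',im=im,d=d);cv2.imwrite(f'pics/{n}0.png',im[:,:,::-1])
print({k:np.round(v,4).tolist() for k,v in camera_params("wrist").items()})
E
```

```text
pics
{'time': 0.0, 'q': [78.907, 28.754, -24.454, 88.894, 12.651, 65.219, -12.051], 'joint_velocities': [-0.042, 0.03, 0.039, -0.025, 0.048, 0.01, -0.038], 'joint_torque': [-0.0, -56.952, -5.816, -28.094, 0.011, 0.012, 0.0], 'ee_pos': [0.286, -0.583, 0.199], 'eef_rot': [[0.897, 0.441, -0.001], [0.441, -0.897, 0.002], [0.0, -0.002, -1.0]], 'ft_force': [-0.199, 0.067, 0.3], 'ft_torque': [-0.034, -0.001, 0.004], 'finger_force': 0.0, 'gripper_width': 0.999}
scene {'camera_matrix': [[351.2823, 0.0, 256.3432], [0.0, 351.2823, 187.9851], [0.0, 0.0, 1.0]], 'k1': -0.0149, 'R': [[0.5697, 0.8218, 0.0012], [0.5522, -0.3818, -0.7411], [-0.6086, 0.4229, -0.6714]], 't': [-0.3483, -0.2836, 1.3955]}
side {'camera_matrix': [[357.7666, 0.0, 258.2525], [0.0, 357.7666, 193.4186], [0.0, 0.0, 1.0]], 'k1': 0.0081, 'R': [[-0.9963, -0.0855, -0.0092], [-0.0354, 0.5057, -0.862], [0.0783, -0.8585, -0.5068]], 't': [0.6065, 0.1336, 1.0038]}
{'camera_matrix': [[295.272, 0.0, 255.5019], [0.0, 295.272, 194.1947], [0.0, 0.0, 1.0]], 'k1': -0.0077, 'tool_from_camera': [[-0.0003, -0.9565, -0.2916, 0.0748], [1.0, -0.0001, -0.0009, -0.0016], [0.0008, -0.2916, 0.9565, -0.1745], [0.0, 0.0, 0.0, 1.0]]}
```

View pics/scene0.png

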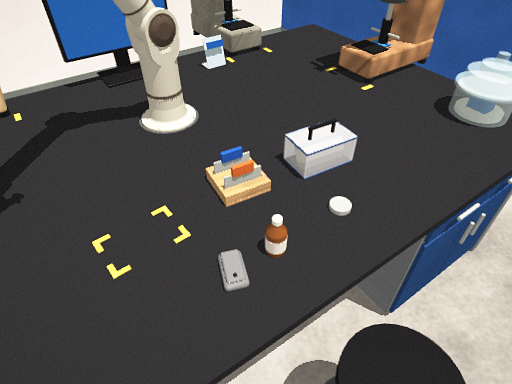

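View pics/side0.png

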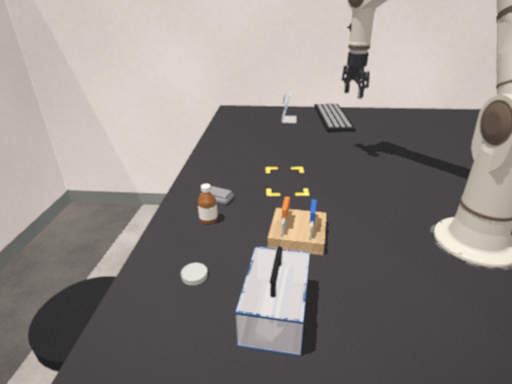

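The scene view shows the cover at about (320,148), handle (322,130), the rack at (238,175) with the blue grip (232,155) nearer the robot and the orange one at (242,169), and the marks around (142,242). In the side view they are at (275,298), (298,230), with blue (313,210), orange (286,207), and marks (287,181).

```bash
cat > h.py <<'E'
import numpy as np,cv2
from cell import *
def norm(uv,p):
    K=p["camera_matrix"];uv=np.atleast_2d(uv).astype(float)
    d=(uv-[K[0][2],K[1][2]])/[K[0][0],K[1][1]];n=d.copy()
    for _ in range(5): n=d/(1+p["k1"]*(n**2).sum(1,keepdims=True))
    return np.c_[n,np.ones(len(n))]
def campose(name,st=None):   # world = A c + o
    p=camera_params(name)
    if name!="wrist":
        R=np.array(p["R"]);return p,R.T,-R.T@np.array(p["t"])
    T=np.array(p["tool_from_camera"]);R=np.array(st["eef_rot"])
    return p,R@T[:3,:3],R@T[:3,3]+np.array(st["ee_pos"])
def plane(uv,z,name,st=None):
    p,A,o=campose(name,st);r=norm(uv,p)@A.T
    return o+r*((z-o[2])/r[:,2])[:,None]
def cloud(d,name,st=None,m=None):
    p,A,o=campose(name,st);m=(d>0) if m is None else m&(d>0)
    v,u=np.nonzero(m);return (norm(np.c_[u,v],p)*d[v,u][:,None])@A.T+o
def hsv(im): return cv2.cvtColor(im,cv2.COLOR_RGB2HSV)
def mask(im,lo,hi,box=None):
    m=cv2.inRange(hsv(im),np.array(lo),np.array(hi))>0
    if box:
        k=np.zeros_like(m);u0,v0,u1,v1=box;k[v0:v1,u0:u1]=1;m&=k
    return m
def rect(P):
    (c,s,a)=cv2.minAreaRect((P[:,:2]*1000).astype(np.float32));b=cv2.boxPoints((c,s,a))
    return np.round(c,1),np.round(s,1),round(a,1)
E
python3 - <<'E'
from h import *
B={"scene":dict(marks=(80,195,200,285),rack=(195,140,280,210),cover=(275,110,365,180)),
"side":dict(marks=(255,160,320,200),rack=(260,190,335,255),cover=(230,240,320,360))}
for n in B:
    z=np.load(f'pics/{n}0.npz');im,d=z['im'],z['d'];b=B[n];print(n)
    uv=lambda m:np.argwhere(m)[:,::-1]
    m=mask(im,(22,120,120),(35,255,255),b['marks']);print('marks',m.sum(),rect(plane(uv(m),0,n)))
    for nm,lo,hi in(('blue',(105,150,80),(125,255,255)),('orange',(3,180,120),(14,255,255))):
        m=mask(im,lo,hi,b['rack']);P=cloud(d,n,None,m);P=P[P[:,2]>.06]
        print(nm,m.sum(),rect(P),'cloud mean',P.mean(0).round(4),'z',np.percentile(P[:,2],[2,98]).round(3))
        T=P[P[:,2]>.1];print('  top',len(T),rect(T) if len(T)>3 else'')
    m=mask(im,(10,60,100),(22,200,255),b['rack']);P=cloud(d,n,None,m);T=P[abs(P[:,2]-.038)<.006];print('rack top',len(T),rect(T))
    k=np.zeros(d.shape,bool);u0,v0,u1,v1=b['cover'];k[v0:v1,u0:u1]=1
    P=cloud(d,n,None,k);print('cover z hist',np.histogram(P[:,2],[-.02,.01,.03,.06,.09,.095,.105,.11,.13,.15,.2]))
    T=P[abs(P[:,2]-.1)<.006];print('top',rect(T))
    T=P[(P[:,2]>.125)&(P[:,2]<.16)];print('bar',len(T),rect(T),T.mean(0))
    m=mask(im,(105,120,60),(125,255,255),b['cover']);print('blue edges',m.sum())
    P=cloud(d,n,None,m);T=P[abs(P[:,2]-.1)<.008];print(len(T),rect(T))
E
```

```text
scene
marks 560 (array([ 534.7, -319.4]), array([148. , 218.5]), 4.7)
blue 243 (array([457.4,  14.5]), array([68.6, 14.7]), 82.3) cloud mean [0.4596 0.0121 0.0922] z [0.072 0.107]
  top 82 (array([456.8,  13.2]), array([65.5, 13.9]), 82.2)
orange 198 (array([534.9,   3.9]), array([68. , 14.6]), 77.4) cloud mean [0.536  0.0017 0.0891] z [0.073 0.105]
  top 34 (array([534.1,   4. ]), array([67.1,  9.1]), 84.4)
rack top 492 (array([493.6,  10.6]), array([149.8, 152.1]), 83.9)
cover z hist (array([3408,  324,  519,  539,  101, 1193,    9,   41,  136,    0]), array([-0.02 ,  0.01 ,  0.03 ,  0.06 ,  0.09 ,  0.095,  0.105,  0.11 ,
        0.13 ,  0.15 ,  0.2  ]))
top (array([546.1, 296.8]), array([200.6, 130.2]), 84.8)
bar 146 (array([547. , 294.8]), array([102.7,  18.1]), 83.3) [0.54900428 0.29241401 0.13962687]
blue edges 74
23 (array([590. , 264.2]), array([225. ,  97.9]), 52.7)
side
marks 255 (array([ 535.4, -328.6]), array([150. , 226.5]), 4.8)
blue 74 (array([456.9,  18.5]), array([66.9, 12.3]), 83.7) cloud mean [0.4574 0.0242 0.104 ] z [0.086 0.109]
  top 60 (array([456.8,  17.4]), array([64.9, 12.3]), 83.7)
orange 1 (array([534.7,  37.6]), array([0., 0.]), 0.0) cloud mean [0.5347 0.0376 0.0874] z [0.087 0.087]
  top 0 
rack top 1515 (array([493.8,  11.3]), array([155.1, 149.6]), 83.9)
cover z hist (array([4021,  718,  840,  699,  118, 4014,   15,   54,  278,    0]), array([-0.02 ,  0.01 ,  0.03 ,  0.06 ,  0.09 ,  0.095,  0.105,  0.11 ,
        0.13 ,  0.15 ,  0.2  ]))
top (array([545.6, 296.4]), array([201.4, 125.3]), 84.4)
bar 290 (array([545.6, 298.1]), array([104.5,  13.9]), 84.5) [0.5458442  0.30819599 0.14461377]
blue edges 35
35 (array([546.7, 385.2]), array([133.9,  37.7]), 18.5)
```

```bash
cat >> h.py <<'E'
from scipy.spatial.transform import Rotation as Ro, Slerp
def down(yaw):  # tool down, tool x at yaw deg
    c,s=np.cos(np.radians(yaw)),np.sin(np.radians(yaw))
    return np.array([[c,s,0],[s,-c,0],[0,0,-1.]])
def plan(legs,st=None):
    """legs: (pos TCP, R, rows). prints rows"""
    st=st or read_state();p=np.array(st["ee_pos"]);R=np.array(st["eef_rot"]);k=0
    for q,Q,n in legs:
        q=np.array(q);sl=Slerp([0,1],Ro.from_matrix([R,Q]));S=[];W=[]
        Rc=R
        for i in range(1,n+1):
            Rn=sl(i/n).as_matrix()
            S.append((np.round(Rc.T@(q-p)/n/.3,3)+0).tolist());W.append((np.round(Ro.from_matrix(Rc.T@Rn).as_rotvec()/np.pi,4)+0).tolist());Rc=Rn
        for i in range(0,n,5): print('{"slide":',S[i:i+5],'"angular":',W[i:i+5])
        print('--');p,R=q,Q
def show(st=None):
    s=st or read_state();R=np.array(s["eef_rot"])
    print(round(s["time"],2),np.round(s["ee_pos"],4),'yaw',round(np.degrees(np.arctan2(R[1,0],R[0,0])),2),'z',R[:,2].round(4),'F',np.round(s["ft_force"],1),'T',np.round(s["ft_torque"],2),'w',round(s["gripper_width"],3),'ff',round(s["finger_force"],1))
E
python3 -c "
from h import *
plan([((.52,-.34,.32),down(60),8),((.546,.297,.28),down(84.3),15),((.546,.297,.121),down(84.3),5)])"
```

```text
{"slide": [[0.132, -0.048, -0.05], [0.135, -0.038, -0.05], [0.138, -0.028, -0.05], [0.139, -0.018, -0.05], [0.14, -0.007, -0.05]] "angular": [[-0.0001, 0.0, -0.0235], [-0.0001, 0.0, -0.0235], [-0.0001, 0.0, -0.0235], [-0.0001, 0.0, -0.0235], [-0.0001, 0.0, -0.0235]]
{"slide": [[0.14, 0.003, -0.05], [0.14, 0.013, -0.05], [0.138, 0.024, -0.05]] "angular": [[-0.0001, 0.0, -0.0235], [-0.0001, 0.0, -0.0235], [-0.0001, 0.0, -0.0235]]
--
{"slide": [[0.125, -0.066, 0.009], [0.127, -0.062, 0.009], [0.129, -0.059, 0.009], [0.131, -0.055, 0.009], [0.132, -0.051, 0.009]] "angular": [[0.0, 0.0, -0.009], [0.0, 0.0, -0.009], [0.0, 0.0, -0.009], [0.0, 0.0, -0.009], [0.0, 0.0, -0.009]]
{"slide": [[0.133, -0.047, 0.009], [0.135, -0.044, 0.009], [0.136, -0.04, 0.009], [0.137, -0.036, 0.009], [0.138, -0.032, 0.009]] "angular": [[0.0, 0.0, -0.009], [0.0, 0.0, -0.009], [0.0, 0.0, -0.009], [0.0, 0.0, -0.009], [0.0, 0.0, -0.009]]
{"slide": [[0.139, -0.028, 0.009], [0.14, -0.024, 0.009], [0.14, -0.02, 0.009], [0.141, -0.016, 0.009], [0.141, -0.012, 0.009]] "angular": [[0.0, 0.0, -0.009], [0.0, 0.0, -0.009], [0.0, 0.0, -0.009], [0.0, 0.0, -0.009], [0.0, 0.0, -0.009]]
--
{"slide": [[0.0, 0.0, 0.106], [0.0, 0.0, 0.106], [0.0, 0.0, 0.106], [0.0, 0.0, 0.106], [0.0, 0.0, 0.106]] "angular": [[0.0, 0.0, 0.0], [0.0, 0.0, 0.0], [0.0, 0.0, 0.0], [0.0, 0.0, 0.0], [0.0, 0.0, 0.0]]
--
```

Request:
drive_tool(slide=[[0.132,-0.048,-0.05],[0.135,-0.038,-0.05],[0.138,-0.028,-0.05],[0.139,-0.018,-0.05],[0.14,-0.007,-0.05]], angular=[[0,0,-0.0235],[0,0,-0.0235],[0,0,-0.0235],[0,0,-0.0235],[0,0,-0.0235]])

```text
time: 0.72
ee_pos: [0.4356, -0.4279, 0.2767]
eef_rot: [[0.672, 0.74, 0.001], [0.74, -0.672, -0.001], [0.0, 0.001, -1.0]]
ft_force: [0.5, -1.2, -0.4]
gripper_width: 1.0
finger_force: 0.0
```

Request:
drive_tool(slide=[[0.14,0.003,-0.05],[0.14,0.013,-0.05],[0.138,0.024,-0.05],[0,0,0]], angular=[[0,0,-0.0235],[0,0,-0.0235],[0,0,-0.0235],[0,0,0]])

```text
time: 1.23
ee_pos: [0.5255, -0.3331, 0.3229]
eef_rot: [[0.488, 0.873, 0.005], [0.873, -0.488, 0.0], [0.003, 0.004, -1.0]]
ft_force: [0.3, 0.2, 0.7]
gripper_width: 0.997
finger_force: 0.0
```

Run:
```python
from h import *
s=read_state();show(s);im,d=grab_frame("wrist");cv2.imwrite('pics/w1.png',im[:,:,::-1])
m=mask(im,(22,120,120),(35,255,255));n,l,stt,c=cv2.connectedComponentsWithStats(m.astype(np.uint8))
k=np.isin(l,[i for i in range(1,n) if stt[i,4]>40])
print(stt[1:].tolist())
P=plane(np.argwhere(k)[:,::-1],0,"wrist",s);print(rect(P))
plan([((.546,.297,.28),down(84.3),15)])
```

```text
1.23 [ 0.5255 -0.3331  0.3229] yaw 60.78 z [ 5.1e-03  4.0e-04 -1.0e+00] F [0.3 0.2 0.7] T [0.04 0.02 0.  ] w 0.997 ff 0.0
[[191, 101, 11, 11, 44], [201, 102, 1, 1, 1], [203, 104, 1, 1, 1], [198, 108, 1, 1, 1], [189, 116, 16, 17, 125], [301, 154, 20, 31, 253], [243, 192, 34, 18, 284]]
(array([ 533.5, -319.1]), array([144.9, 215.8]), 4.4)
{"slide": [[0.125, -0.065, 0.009], [0.127, -0.061, 0.009], [0.128, -0.058, 0.009], [0.13, -0.054, 0.009], [0.131, -0.051, 0.009]] "angular": [[0.0001, 0.0, -0.0088], [0.0001, 0.0, -0.0088], [0.0001, 0.0, -0.0088], [0.0001, 0.0, -0.0088], [0.0001, 0.0, -0.0088]]
{"slide": [[0.133, -0.047, 0.009], [0.134, -0.043, 0.009], [0.135, -0.04, 0.009], [0.136, -0.036, 0.009], [0.137, -0.032, 0.009]] "angular": [[0.0001, 0.0, -0.0088], [0.0001, 0.0, -0.0088], [0.0001, 0.0, -0.0088], [0.0001, 0.0, -0.0088], [0.0001, 0.0, -0.0088]]
{"slide": [[0.138, -0.028, 0.009], [0.139, -0.024, 0.009], [0.139, -0.021, 0.009], [0.14, -0.017, 0.009], [0.14, -0.013, 0.009]] "angular": [[0.0001, 0.0, -0.0088], [0.0001, 0.0, -0.0088], [0.0001, 0.0, -0.0088], [0.0001, 0.0, -0.0088], [0.0001, 0.0, -0.0088]]
--
```

The wrist rectangle is 144.9 x 215.8 mm against the nominal 144 x 216, so the marks are at (533.5, -319.1), 4.4°. Next, on to the cover.

Request:
drive_tool(slide=[[0.125,-0.065,0.009],[0.127,-0.061,0.009],[0.128,-0.058,0.009],[0.13,-0.054,0.009],[0.131,-0.051,0.009]], angular=[[0,0,-0.009],[0,0,-0.009],[0,0,-0.009],[0,0,-0.009],[0,0,-0.009]])

```text
time: 1.9
ee_pos: [0.5286, -0.1286, 0.3064]
eef_rot: [[0.372, 0.928, -0.0], [0.928, -0.372, -0.001], [-0.001, -0.0, -1.0]]
ft_force: [0.2, 0.3, -0.3]
gripper_width: 0.999
finger_force: 0.0
```

Request:
drive_tool(slide=[[0.133,-0.047,0.009],[0.134,-0.043,0.009],[0.135,-0.04,0.009],[0.136,-0.036,0.009],[0.137,-0.032,0.009]], angular=[[0,0,-0.009],[0,0,-0.009],[0,0,-0.009],[0,0,-0.009],[0,0,-0.009]])

```text
time: 2.52
ee_pos: [0.5373, 0.082, 0.293]
eef_rot: [[0.238, 0.971, 0.0], [0.971, -0.238, -0.001], [-0.001, 0.0, -1.0]]
ft_force: [-0.0, 0.2, -0.2]
gripper_width: 0.999
finger_force: 0.0
```

Request:
drive_tool(slide=[[0.138,-0.028,0.009],[0.139,-0.024,0.009],[0.139,-0.021,0.009],[0.14,-0.017,0.009],[0.14,-0.013,0.009]], angular=[[0,0,-0.009],[0,0,-0.009],[0,0,-0.009],[0,0,-0.009],[0,0,-0.009]])

```text
time: 3.15
ee_pos: [0.5454, 0.2929, 0.2793]
eef_rot: [[0.099, 0.995, 0.0], [0.995, -0.099, -0.001], [-0.001, 0.0, -1.0]]
ft_force: [0.7, -0.9, 0.4]
gripper_width: 1.0
finger_force: 0.0
```

Request:
drive_tool(slide=[[0,0,0],[0,0,0]], angular=[[0,0,0],[0,0,0]])

```text
time: 3.4
ee_pos: [0.5455, 0.2914, 0.2792]
eef_rot: [[0.099, 0.995, -0.0], [0.995, -0.099, -0.001], [-0.001, -0.0, -1.0]]
ft_force: [-0.4, -0.0, -0.5]
gripper_width: 1.0
finger_force: 0.0
```

Run:
```python
from h import *
s=read_state();show(s);im,d=grab_frame("wrist");cv2.imwrite('pics/w2.png',im[:,:,::-1]);np.savez('pics/w2.npz',im=im,d=d)
P=cloud(d,"wrist",s)
T=P[(P[:,2]>.125)&(P[:,2]<.16)&(np.hypot(P[:,0]-.546,P[:,1]-.297)<.09)];print('bar',len(T),rect(T),T[:,2].max())
T=P[abs(P[:,2]-.1)<.006];print('top',rect(T))
plan([((.546,.297,.121),down(84.3),5)],s)
```

```text
3.4 [0.5455 0.2914 0.2792] yaw 84.31 z [-2.0e-04 -1.5e-03 -1.0e+00] F [-0.4 -0.  -0.5] T [-0.05 -0.03  0.07] w 1.0 ff 0.0
bar 1238 (array([545.7, 298.5]), array([103.6,  13.9]), 84.6) 0.14973564377320453
top (array([561. , 149.9]), array([274.1, 520. ]), 20.6)
{"slide": [[0.004, 0.0, 0.105], [0.004, 0.0, 0.105], [0.004, 0.0, 0.105], [0.004, 0.0, 0.105], [0.004, 0.0, 0.105]] "angular": [[0.0, 0.0001, 0.0], [0.0, 0.0001, 0.0], [0.0, 0.0001, 0.0], [0.0, 0.0001, 0.0], [0.0, 0.0001, 0.0]]
--
```

View pics/w2.png

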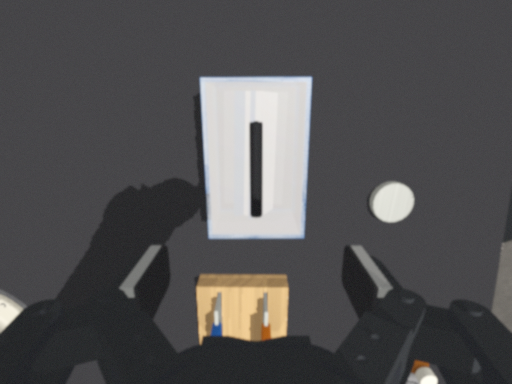

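The wrist view shows the cover upright with the bar at (256,170) running along the tool x axis, and the rack at (242,310). The bar measures 103.6 x 13.9 mm as it should, centred at (545.7, 298). Now I'll descend and grip.

Request:
drive_tool(slide=[[0.004,0,0.105],[0.004,0,0.105],[0.004,0,0.105],[0.004,0,0.105],[0.004,0,0.105]], angular=[[0,0,0],[0,0,0],[0,0,0],[0,0,0],[0,0,0]])

```text
time: 4.08
ee_pos: [0.5473, 0.2958, 0.1212]
eef_rot: [[0.102, 0.995, 0.001], [0.995, -0.102, -0.001], [-0.001, 0.001, -1.0]]
ft_force: [-0.6, 0.1, -0.0]
gripper_width: 0.998
finger_force: 0.0
```

Request:
drive_tool(slide=[[0,0,0],[0,0,0],[0,0,0],[0,0,0],[0,0,0]], angular=[[0,0,0],[0,0,0],[0,0,0],[0,0,0],[0,0,0]], jaw=1, grip_force=80)

```text
time: 4.7
ee_pos: [0.5466, 0.2985, 0.1227]
eef_rot: [[0.099, 0.995, 0.001], [0.995, -0.099, 0.0], [0.0, 0.001, -1.0]]
ft_force: [-0.1, -0.5, -0.3]
gripper_width: 0.002
finger_force: 0.0
```

The gripper shut fully with no force, so I need to see what happened.

Run:
```python
from h import *
s=read_state();show(s);a,d=grab_frame("wrist");b,e=grab_frame("side")
cv2.imwrite('pics/w3.png',np.hstack([a[:,100:420],cv2.resize(b[200:360,200:360],(384,384),interpolation=2)])[:,:,::-1])
np.savez('pics/w3.npz',im=a,d=d)
```

```text
4.7 [0.5466 0.2985 0.1227] yaw 84.31 z [ 1.e-03  2.e-04 -1.e+00] F [-0.1 -0.5 -0.3] T [-0.05  0.02  0.03] w 0.002 ff 0.0
```

View pics/w3.png

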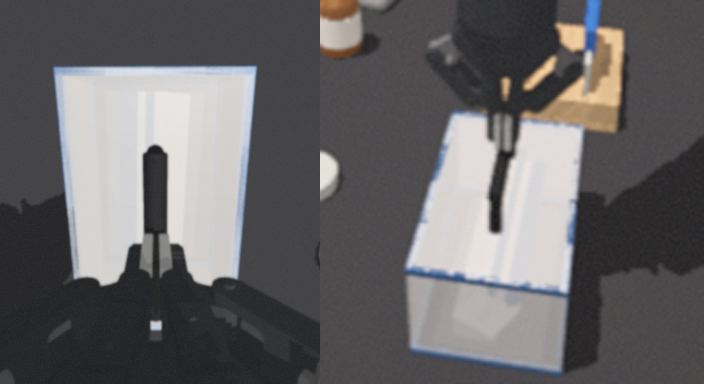

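The left half (wrist) shows the bar running forward from the shut fingertips at (155,235). The right half (side) shows the fingers at (503,130), near the far end of the bar. I'll check where the bar is relative to the tips using depth.

Run:
```python
from h import *
s=read_state();b,e=grab_frame("side");P=cloud(e,"side")
k=(abs(P[:,0]-.546)<.12)&(abs(P[:,1]-.297)<.16);P=P[k]
T=P[abs(P[:,2]-.1)<.006];print('top',rect(T))
T=P[(P[:,2]>.125)&(P[:,2]<.155)];print('bar+finger',rect(T))
for y in np.arange(.22,.37,.01):
    Q=T[abs(T[:,1]-y)<.005]
    if len(Q):print(round(y,2),len(Q),Q.mean(0).round(3),Q.min(0).round(3),Q.max(0).round(3))
z=np.load('pics/w3.npz');P=cloud(z['d'],"wrist",s)
k=(abs(P[:,0]-.546)<.05)&(abs(P[:,1]-.297)<.1)&(P[:,2]>.11)&(P[:,2]<.3);T=P[k]
for y in np.arange(.22,.37,.01):
    Q=T[abs(T[:,1]-y)<.005]
    if len(Q):print(round(y,2),len(Q),Q.mean(0).round(3),Q.min(0).round(3),Q.max(0).round(3))
```

```text
top (array([545.5, 297.3]), array([199.7, 125.1]), 84.4)
bar+finger (array([547.2, 318. ]), array([62.3, 13.3]), 84.5)
0.29 4 [0.538 0.29  0.143] [0.538 0.288 0.142] [0.538 0.294 0.145]
0.3 15 [0.545 0.3   0.146] [0.54  0.298 0.143] [0.552 0.304 0.148]
0.31 26 [0.546 0.31  0.147] [0.54  0.305 0.142] [0.552 0.315 0.15 ]
0.32 24 [0.547 0.32  0.146] [0.541 0.315 0.143] [0.553 0.324 0.148]
0.33 26 [0.548 0.33  0.147] [0.543 0.325 0.143] [0.555 0.335 0.149]
0.34 36 [0.549 0.341 0.143] [0.542 0.335 0.126] [0.556 0.345 0.149]
0.35 52 [0.55  0.347 0.138] [0.544 0.345 0.125] [0.555 0.349 0.148]
0.25 62 [0.541 0.25  0.147] [0.538 0.246 0.146] [0.544 0.253 0.148]
0.29 1825 [0.572 0.291 0.215] [0.509 0.288 0.19 ] [0.59  0.295 0.232]
0.3 4698 [0.549 0.3   0.22 ] [0.502 0.295 0.14 ] [0.596 0.305 0.242]
0.31 17100 [0.552 0.31  0.216] [0.498 0.305 0.14 ] [0.596 0.315 0.247]
0.32 12895 [0.534 0.317 0.231] [0.496 0.315 0.14 ] [0.567 0.325 0.252]
0.33 456 [0.549 0.33  0.146] [0.542 0.325 0.141] [0.556 0.335 0.148]
0.34 482 [0.55  0.34  0.146] [0.542 0.335 0.14 ] [0.557 0.345 0.148]
0.35 363 [0.55  0.348 0.141] [0.543 0.345 0.11 ] [0.557 0.351 0.148]
```

Run:
```python
from h import *
s=read_state();show(s);b,e=grab_frame("side");P=cloud(e,"side")
k=(abs(P[:,0]-.546)<.06)&(abs(P[:,1]-.297)<.05)&(P[:,2]>.14);P=P[k]
for z in np.arange(.14,.24,.005):
    Q=P[abs(P[:,2]-z)<.0025]
    if len(Q):print(round(z,3),len(Q),Q.min(0).round(3),Q.max(0).round(3))
cv2.imwrite('pics/s4.png',cv2.resize(b[220:300,240:330],(720,640),interpolation=cv2.INTER_CUBIC)[:600,:,::-1])
```

```text
4.85 [0.5463 0.2984 0.1222] yaw 84.32 z [ 2.e-04  1.e-04 -1.e+00] F [-0.3  0.2 -1.3] T [ 0.02 -0.01 -0.01] w 0.003 ff 0.0
0.14 4 [0.538 0.294 0.142] [0.542 0.339 0.142]
0.145 85 [0.538 0.288 0.143] [0.556 0.347 0.147]
0.15 40 [0.543 0.302 0.148] [0.554 0.346 0.15 ]
0.155 2 [0.546 0.307 0.156] [0.548 0.308 0.157]
0.16 15 [0.536 0.303 0.158] [0.556 0.31  0.162]
0.165 23 [0.534 0.303 0.163] [0.558 0.31  0.167]
0.17 29 [0.533 0.303 0.168] [0.558 0.311 0.172]
0.175 28 [0.533 0.303 0.173] [0.558 0.31  0.177]
0.18 28 [0.533 0.303 0.178] [0.558 0.312 0.182]
0.185 27 [0.533 0.303 0.183] [0.558 0.311 0.187]
0.19 28 [0.533 0.289 0.188] [0.558 0.31  0.192]
0.195 30 [0.526 0.296 0.193] [0.564 0.312 0.197]
0.2 58 [0.516 0.292 0.198] [0.577 0.314 0.202]
0.205 79 [0.515 0.289 0.203] [0.577 0.315 0.207]
0.21 142 [0.509 0.283 0.208] [0.583 0.315 0.212]
0.215 78 [0.506 0.283 0.213] [0.588 0.315 0.217]
0.22 77 [0.502 0.285 0.218] [0.592 0.317 0.222]
0.225 100 [0.497 0.284 0.223] [0.596 0.318 0.227]
0.23 99 [0.494 0.282 0.228] [0.6   0.318 0.232]
0.235 100 [0.489 0.298 0.233] [0.604 0.317 0.237]
```

View pics/s4.png

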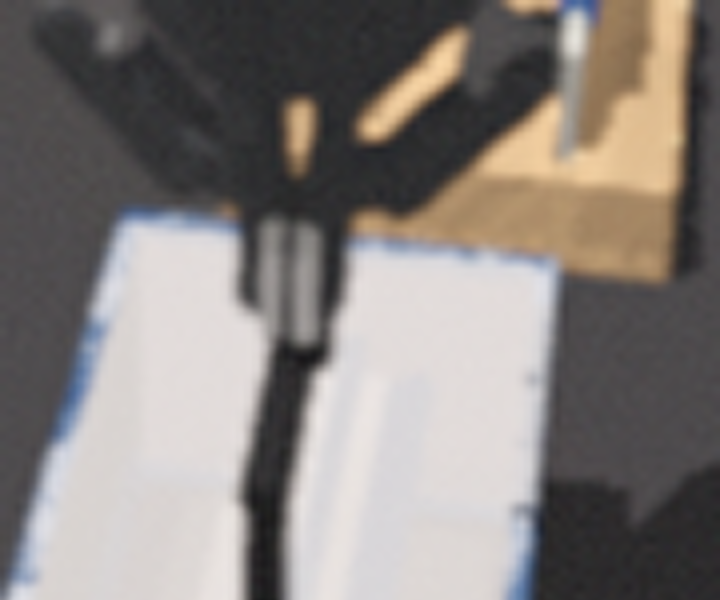

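The fingertips really end at z ≈ 0.157 while the reported TCP is at 0.122. So the real tips are about 35 mm short of the reported TCP along the tool axis. The wrist picture agrees, with the tip edge at row 233 where row 210 would be expected. The jaws closed above the bar and the cover has not moved. I'll allow for the 35 mm, so I open, go 35 mm lower and grip again.

Request:
drive_tool(slide=[[0,0,0],[0,0,0],[0,0,0],[0,0,0],[0,0,0]], angular=[[0,0,0],[0,0,0],[0,0,0],[0,0,0],[0,0,0]], jaw=0)

```text
time: 5.52
ee_pos: [0.5463, 0.2983, 0.122]
eef_rot: [[0.099, 0.995, 0.0], [0.995, -0.099, 0.0], [0.0, 0.0, -1.0]]
ft_force: [0.1, 0.4, 0.8]
gripper_width: 0.994
finger_force: 0.0
```

Request:
drive_tool(slide=[[0,0,0.04],[0,0,0.04],[0,0,0.037],[0,0,0]], angular=[[0,0,0],[0,0,0],[0,0,0],[0,0,0]])

```text
time: 6.02
ee_pos: [0.5453, 0.2977, 0.0853]
eef_rot: [[0.099, 0.995, -0.002], [0.995, -0.099, -0.001], [-0.001, -0.002, -1.0]]
ft_force: [-0.2, -1.2, -0.1]
gripper_width: 1.002
finger_force: 0.0
```

Request:
drive_tool(slide=[[0,0,0],[0,0,0],[0,0,0],[0,0,0],[0,0,0]], angular=[[0,0,0],[0,0,0],[0,0,0],[0,0,0],[0,0,0]], jaw=1, grip_force=80)

```text
time: 6.65
ee_pos: [0.5464, 0.2984, 0.0874]
eef_rot: [[0.099, 0.995, 0.001], [0.995, -0.099, 0.0], [0.0, 0.001, -1.0]]
ft_force: [-1.5, -1.0, 3.0]
gripper_width: 0.134
finger_force: 77.9
```

Request:
drive_tool(slide=[[0,0,-0.07],[0,0,-0.12],[0,0,-0.13],[0,0,-0.13],[0,0,-0.1]], angular=[[0,0,0],[0,0,0],[0,0,0],[0,0,0],[0,0,0]])

```text
time: 7.28
ee_pos: [0.5461, 0.2986, 0.2545]
eef_rot: [[0.099, 0.995, 0.001], [0.995, -0.099, 0.001], [0.001, 0.001, -1.0]]
ft_force: [0.7, 0.8, -3.7]
gripper_width: 0.132
finger_force: 78.4
```

Run:
```python
from h import *
s=read_state();show(s)
r=[]
for n in("scene","side"):
    im,d=grab_frame(n);np.savez(f'pics/{n}5.npz',im=im,d=d);r.append(im)
    P=cloud(d,n);k=(abs(P[:,0]-.546)<.12)&(abs(P[:,1]-.297)<.16)&(P[:,2]>.2)&(P[:,2]<.29);P=P[k]
    h,e=np.histogram(P[:,2],np.arange(.2,.3,.005));print(n,h.tolist())
cv2.imwrite('pics/f5.png',np.hstack([cv2.resize(r[0][60:230,180:380],(400,340)),cv2.resize(r[1][200:384,200:360],(296,340))])[:,:,::-1])
plan([((.5335,-.319,.25),down(94.3),16)],s)
```

```text
7.28 [0.5461 0.2986 0.2545] yaw 84.34 z [ 1.1e-03  7.0e-04 -1.0e+00] F [ 0.7  0.8 -3.7] T [ 0.02 -0.03  0.02] w 0.132 ff 78.4
scene [114, 119, 120, 122, 119, 121, 122, 129, 125, 125, 126, 120, 729, 568, 15, 14, 14, 29, 0]
side [168, 165, 168, 168, 168, 175, 174, 172, 184, 179, 180, 180, 186, 175, 3681, 17, 19, 15, 0]
{"slide": [[-0.128, 0.01, 0.001], [-0.128, 0.009, 0.001], [-0.128, 0.007, 0.001], [-0.129, 0.006, 0.001], [-0.129, 0.004, 0.001]] "angular": [[0.0, 0.0, -0.0035], [0.0, 0.0, -0.0035], [0.0, 0.0, -0.0035], [0.0, 0.0, -0.0035], [0.0, 0.0, -0.0035]]
{"slide": [[-0.129, 0.003, 0.001], [-0.129, 0.002, 0.001], [-0.129, 0.0, 0.001], [-0.129, -0.001, 0.001], [-0.129, -0.002, 0.001]] "angular": [[0.0, 0.0, -0.0035], [0.0, 0.0, -0.0035], [0.0, 0.0, -0.0035], [0.0, 0.0, -0.0035], [0.0, 0.0, -0.0035]]
{"slide": [[-0.129, -0.004, 0.001], [-0.129, -0.005, 0.001], [-0.129, -0.007, 0.001], [-0.128, -0.008, 0.001], [-0.128, -0.009, 0.001]] "angular": [[0.0, 0.0, -0.0035], [0.0, 0.0, -0.0035], [0.0, 0.0, -0.0035], [0.0, 0.0, -0.0035], [0.0, 0.0, -0.0035]]
{"slide": [[-0.128, -0.011, 0.001]] "angular": [[0.0, 0.0, -0.0035]]
--
```

View pics/f5.png

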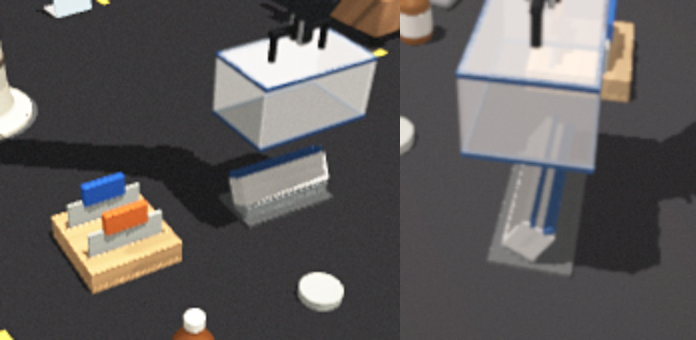

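The cover hangs level, handle at (300,35) in the left crop, and the bare stand is at (280,185), its slot leaning towards the robot. I'll carry it over to the marks with gentle ramps.

Request:
drive_tool(slide=[[-0.06,0.006,0],[-0.1,0.008,0],[-0.128,0.007,0.001],[-0.128,0.006,0.001],[-0.128,0.005,0.001]], angular=[[0,0,-0.003],[0,0,-0.003],[0,0,-0.0035],[0,0,-0.0035],[0,0,-0.0035]])

```text
time: 8.0
ee_pos: [0.5422, 0.1332, 0.2496]
eef_rot: [[0.047, 0.999, -0.002], [0.999, -0.047, -0.001], [-0.001, -0.002, -1.0]]
ft_force: [0.3, -0.3, -4.2]
gripper_width: 0.134
finger_force: 78.2
```

Request:
drive_tool(slide=[[-0.128,0.004,0.001],[-0.128,0.003,0.001],[-0.128,0.001,0.001],[-0.128,0,0.001],[-0.128,-0.002,0.001]], angular=[[0,0,-0.0035],[0,0,-0.0035],[0,0,-0.0035],[0,0,-0.0035],[0,0,-0.0035]])

```text
time: 8.62
ee_pos: [0.539, -0.0585, 0.2482]
eef_rot: [[-0.008, 1.0, -0.002], [1.0, 0.008, 0.0], [0.0, -0.002, -1.0]]
ft_force: [0.4, -0.3, -3.9]
gripper_width: 0.136
finger_force: 78.3
```

Request:
drive_tool(slide=[[-0.128,-0.003,0.001],[-0.128,-0.005,0.001],[-0.128,-0.006,0.001],[-0.128,-0.008,0.001],[-0.128,-0.009,0.001]], angular=[[0,0,-0.0035],[0,0,-0.0035],[0,0,-0.0035],[0,0,-0.0035],[0,0,-0.0035]])

```text
time: 9.25
ee_pos: [0.5354, -0.2503, 0.2465]
eef_rot: [[-0.063, 0.998, -0.002], [0.998, 0.063, 0.001], [0.001, -0.002, -1.0]]
ft_force: [0.1, 0.6, -4.4]
gripper_width: 0.136
finger_force: 78.3
```

Request:
drive_tool(slide=[[-0.12,-0.009,0],[-0.08,-0.005,0],[-0.04,-0.002,0],[0,0,0]], angular=[[0,0,-0.0035],[0,0,0],[0,0,0],[0,0,0]])

```text
time: 9.75
ee_pos: [0.5367, -0.3213, 0.2475]
eef_rot: [[-0.073, 0.997, -0.0], [0.997, 0.073, 0.001], [0.001, -0.0, -1.0]]
ft_force: [0.3, 0.2, -3.6]
gripper_width: 0.135
finger_force: 78.3
```

Run:
```python
from h import *
s=read_state();show(s)
n="side";im,d=grab_frame(n);np.savez('pics/side6.npz',im=im,d=d)
P=cloud(d,n);k=(abs(P[:,0]-.534)<.12)&(abs(P[:,1]+.319)<.16)&(P[:,2]>.22)&(P[:,2]<.35);P=P[k]
print(np.histogram(P[:,2],np.arange(.22,.3,.005))[0]); T=P[(P[:,2]>.255)&(P[:,2]<.278)];print(rect(T))
plan([((.5335,-.319,.088),down(94.3),6)],s)
```

```text
9.75 [ 0.5367 -0.3213  0.2475] yaw 94.19 z [-3.e-04  1.e-03 -1.e+00] F [ 0.3  0.2 -3.6] T [ 0.09  0.01 -0.01] w 0.135 ff 78.3
[ 55  63  58  64  67  56  72  53 641   6   7   5  12  14  19]
(array([ 535.8, -319.3]), array([124. , 200.6]), 3.9)
{"slide": [[0.001, -0.002, 0.089], [0.001, -0.002, 0.089], [0.001, -0.002, 0.089], [0.001, -0.002, 0.089], [0.001, -0.002, 0.089]] "angular": [[0.0, -0.0001, -0.0001], [0.0, -0.0001, -0.0001], [0.0, -0.0001, -0.0001], [0.0, -0.0001, -0.0001], [0.0, -0.0001, -0.0001]]
{"slide": [[0.001, -0.002, 0.089]] "angular": [[0.0, -0.0001, -0.0001]]
--
```

Request:
drive_tool(slide=[[0.001,-0.003,0.13],[0.001,-0.003,0.15],[0,0,0.13],[0,0,0.08],[0,0,0.03]], angular=[[0,0,0],[0,0,0],[0,0,0],[0,0,0],[0,0,0]])

```text
time: 10.42
ee_pos: [0.5346, -0.3186, 0.0907]
eef_rot: [[-0.076, 0.997, -0.002], [0.997, 0.076, 0.002], [0.002, -0.002, -1.0]]
ft_force: [0.0, -0.1, -4.2]
gripper_width: 0.135
finger_force: 78.2
```

Request:
drive_tool(slide=[[0,0,0.006],[0,0,0.003],[0,0,0]], angular=[[0,0,0],[0,0,0],[0,0,0]])

```text
time: 10.8
ee_pos: [0.5357, -0.3214, 0.0904]
eef_rot: [[-0.073, 0.997, 0.002], [0.997, 0.073, -0.001], [-0.001, 0.001, -1.0]]
ft_force: [-0.1, -0.1, -3.5]
gripper_width: 0.141
finger_force: 78.2
```

Request:
drive_tool(slide=[[0,0,0.004],[0,0,0.004],[0,0,0]], angular=[[0,0,0],[0,0,0],[0,0,0]])

```text
time: 11.18
ee_pos: [0.5354, -0.3213, 0.0874]
eef_rot: [[-0.073, 0.997, 0.001], [0.997, 0.073, -0.0], [-0.001, 0.001, -1.0]]
ft_force: [0.4, 0.2, -1.7]
gripper_width: 0.137
finger_force: 78.8
```

Request:
drive_tool(slide=[[0,0,0.003],[0,0,0]], angular=[[0,0,0],[0,0,0]])

```text
time: 11.42
ee_pos: [0.5355, -0.3213, 0.0874]
eef_rot: [[-0.073, 0.997, 0.001], [0.997, 0.073, -0.001], [-0.001, 0.001, -1.0]]
ft_force: [-2.4, 1.3, 6.1]
gripper_width: 0.14
finger_force: 79.6
```

Request:
drive_tool(slide=[[0,0,0],[0,0,0],[0,0,0],[0,0,0],[0,0,0]], angular=[[0,0,0],[0,0,0],[0,0,0],[0,0,0],[0,0,0]], jaw=0)

```text
time: 12.05
ee_pos: [0.5349, -0.321, 0.0859]
eef_rot: [[-0.073, 0.997, -0.0], [0.997, 0.073, 0.0], [0.0, 0.0, -1.0]]
ft_force: [0.3, -0.0, 0.4]
gripper_width: 1.001
finger_force: 0.0
```

Request:
drive_tool(slide=[[0,0,-0.08],[0,0,-0.15],[0,0,-0.18],[0,0,-0.18],[0,0,-0.1]], angular=[[0,0,0],[0,0,0],[0,0,0],[0,0,0],[0,0,0]])

```text
time: 12.68
ee_pos: [0.5361, -0.3212, 0.2965]
eef_rot: [[-0.074, 0.997, 0.004], [0.997, 0.074, -0.002], [-0.002, 0.003, -1.0]]
ft_force: [-0.2, 0.4, -0.4]
gripper_width: 1.002
finger_force: 0.0
```

Run:
```python
from h import *
s=read_state();show(s)
for n in("side","scene"):
    im,d=grab_frame(n);np.savez(f'pics/{n}7.npz',im=im,d=d)
    P=cloud(d,n);k=(abs(P[:,0]-.534)<.12)&(abs(P[:,1]+.319)<.16);T=P[k&(abs(P[:,2]-.1)<.007)];print(n,'cover top',rect(T),np.median(T[:,2]))
    # stand
    k=(abs(P[:,0]-.546)<.08)&(abs(P[:,1]-.297)<.12)
    print(np.histogram(P[k][:,2],np.arange(-.01,.11,.01))[0])
    for a,b in((.004,.013),(.06,.09)): 
        T=P[k&(P[:,2]>a)&(P[:,2]<b)];print(a,len(T),rect(T))
    bx=(270,110,370,190) if n=="scene" else(225,225,325,370)
    m=mask(im,(105,120,40),(125,255,255),bx);Q=cloud(d,n,None,m);Q=Q[Q[:,2]>.04];print('lips',m.sum(),len(Q),Q[:,2].min(),Q[:,2].max(),rect(Q))
im,d=np.load('pics/side7.npz').values()
sc=np.load('pics/scene7.npz')['im']
cv2.imwrite('pics/f7.png',np.hstack([cv2.resize(sc[110:190,260:370],(440,320),interpolation=2),cv2.resize(im[220:340,220:330],(293,320),interpolation=2)])[:,:,::-1])
```

```text
12.68 [ 0.5361 -0.3212  0.2965] yaw 94.23 z [ 0.0035 -0.0021 -1.    ] F [-0.2  0.4 -0.4] T [0.03 0.03 0.  ] w 1.002 ff 0.0
side cover top (array([ 534.1, -318.6]), array([124.9, 198.6]), 4.1) 0.10171769046177814
[ 346 4204  346   49  103  198  283  594  389  154    0]
0.004 1294 (array([544.5, 298.7]), array([237.3, 158.4]), 87.3)
0.06 1137 (array([538.3, 300.7]), array([168.1,  43.2]), 83.1)
lips 361 360 0.06487816596793072 0.08402972279363186 (array([529.8, 301.9]), array([165.8,  24.1]), 83.4)
scene cover top (array([ 532.5, -322.2]), array([130.9, 198.5]), 4.5) 0.0993318651517241
[604 606 107 135 115 169 171 240 180   1   0]
0.004 288 (array([545.1, 298.4]), array([171.3,  92.3]), 80.7)
0.06 421 (array([539.8, 301. ]), array([168.4,  45.9]), 84.4)
lips 187 151 0.06287780033610624 0.08013572901878518 (array([532.2, 301.8]), array([168.2,  30.5]), 84.4)
```

View pics/f7.png

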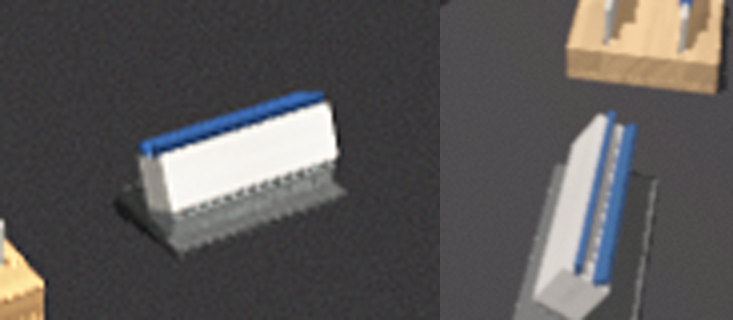

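The side crop shows the stand's block with its blue lips at about (605,200), and the parked cover measures within 2 mm and 0.3° of the marks' centre. On to the rack with a close look from above.

```bash
python3 -c "
from h import *
plan([((.4565,.0145,.24),down(84),10)])"
```

```text
{"slide": [[0.114, -0.019, 0.019], [0.113, -0.021, 0.019], [0.113, -0.023, 0.019], [0.113, -0.025, 0.019], [0.112, -0.027, 0.019]] "angular": [[0.0002, 0.0001, 0.0057], [0.0002, 0.0001, 0.0057], [0.0002, 0.0001, 0.0057], [0.0002, 0.0001, 0.0057], [0.0002, 0.0001, 0.0057]]
{"slide": [[0.112, -0.029, 0.019], [0.111, -0.031, 0.019], [0.111, -0.033, 0.019], [0.11, -0.035, 0.019], [0.109, -0.037, 0.019]] "angular": [[0.0002, 0.0001, 0.0057], [0.0002, 0.0001, 0.0057], [0.0002, 0.0001, 0.0057], [0.0002, 0.0001, 0.0057], [0.0002, 0.0001, 0.0057]]
--
```

Request:
drive_tool(slide=[[0.114,-0.019,0],[0.113,-0.021,0],[0.113,-0.023,0.02],[0.113,-0.025,0.02],[0.112,-0.027,0.03]], angular=[[0,0,0.0057],[0,0,0.0057],[0,0,0.0057],[0,0,0.0057],[0,0,0.0057]])

```text
time: 13.4
ee_pos: [0.4932, -0.1518, 0.271]
eef_rot: [[0.017, 1.0, -0.001], [1.0, -0.017, 0.0], [0.0, -0.001, -1.0]]
ft_force: [0.8, 0.3, 1.4]
gripper_width: 1.003
finger_force: 0.0
```

Request:
drive_tool(slide=[[0.112,-0.029,0.03],[0.111,-0.031,0.03],[0.111,-0.033,0.03],[0.11,-0.035,0.03],[0.109,-0.037,0]], angular=[[0,0,0.0057],[0,0,0.0057],[0,0,0.0057],[0,0,0.0057],[0,0,0.0057]])

```text
time: 14.02
ee_pos: [0.4516, 0.0162, 0.2346]
eef_rot: [[0.106, 0.994, -0.002], [0.994, -0.106, 0.0], [-0.0, -0.002, -1.0]]
ft_force: [0.5, -0.2, -0.1]
gripper_width: 1.004
finger_force: 0.0
```

Request:
drive_tool(slide=[[0,0,0],[0,0,0]], angular=[[0,0,0],[0,0,0]])

```text
time: 14.28
ee_pos: [0.4529, 0.0146, 0.2356]
eef_rot: [[0.105, 0.994, -0.001], [0.994, -0.105, -0.0], [-0.001, -0.001, -1.0]]
ft_force: [-0.3, 0.2, 0.3]
gripper_width: 1.001
finger_force: 0.0
```

Run:
```python
from h import *
s=read_state();show(s);im,d=grab_frame("wrist");np.savez('pics/w8.npz',im=im,d=d)
for nm,lo,hi in(('blue',(105,150,60),(125,255,255)),('orange',(3,170,100),(14,255,255))):
    m=mask(im,lo,hi);P=cloud(d,"wrist",s,m);P=P[(P[:,2]>.06)&(P[:,2]<.12)&(np.hypot(P[:,0]-.495,P[:,1])<.12)];T=P[P[:,2]>.099];print(nm,len(P),len(T),rect(T),np.median(T[:,2]))
m=mask(im,(10,60,100),(22,200,255));P=cloud(d,"wrist",s,m);T=P[abs(P[:,2]-.038)<.005];print('rack',len(T),rect(T))
P=cloud(d,"wrist",s);k=(abs(P[:,0]-.546)<.1)&(abs(P[:,1]-.297)<.14)
for a,b in((.006,.012),(.055,.085)):
    T=P[k&(P[:,2]>a)&(P[:,2]<b)];print('stand',a,len(T),rect(T) if len(T)>3 else'')
plan([((.4565,.0145,.036),down(84),6)],s)
```

```text
14.28 [0.4529 0.0146 0.2356] yaw 83.95 z [-6.e-04 -5.e-04 -1.e+00] F [-0.3  0.2  0.3] T [-0.02  0.02 -0.  ] w 1.001 ff 0.0
blue 661 652 (array([456.4,  18.3]), array([65.8, 10.7]), 83.9) 0.10653955993285427
orange 325 82 (array([525.5,  10.2]), array([64.8,  3.6]), 81.5) 0.10222440840152766
rack 10437 (array([494. ,  11.6]), array([150.3, 150.2]), 83.9)
stand 0.006 0 
stand 0.055 0 
{"slide": [[0.0, 0.002, 0.111], [0.0, 0.002, 0.111], [0.0, 0.002, 0.111], [0.0, 0.002, 0.111], [0.0, 0.002, 0.111]] "angular": [[0.0, 0.0, 0.0], [0.0, 0.0, 0.0], [0.0, 0.0, 0.0], [0.0, 0.0, 0.0], [0.0, 0.0, 0.0]]
{"slide": [[0.0, 0.002, 0.111]] "angular": [[0.0, 0.0, 0.0]]
--
```

Request:
drive_tool(slide=[[0.004,0.006,0.08],[0.004,0.006,0.14],[0,0,0.15],[0,0,0.14],[0,0,0.1]], angular=[[0,0,0],[0,0,0],[0,0,0],[0,0,0],[0,0,0]])

```text
time: 14.95
ee_pos: [0.4562, 0.016, 0.0507]
eef_rot: [[0.108, 0.994, -0.002], [0.994, -0.108, 0.0], [0.0, -0.002, -1.0]]
ft_force: [-0.0, 0.0, -0.9]
gripper_width: 0.997
finger_force: 0.0
```

Request:
drive_tool(slide=[[0,0,0.055],[0,0,0],[0,0,0]], angular=[[0,0,0],[0,0,0],[0,0,0]])

```text
time: 15.32
ee_pos: [0.4581, 0.0172, 0.0374]
eef_rot: [[0.106, 0.994, 0.002], [0.994, -0.106, -0.0], [0.0, 0.002, -1.0]]
ft_force: [0.1, -0.2, 0.6]
gripper_width: 1.004
finger_force: 0.0
```

Request:
drive_tool(slide=[[0,0,0],[0,0,0],[0,0,0],[0,0,0],[0,0,0]], angular=[[0,0,0],[0,0,0],[0,0,0],[0,0,0],[0,0,0]], jaw=1, grip_force=80)

```text
time: 15.95
ee_pos: [0.4573, 0.0172, 0.0368]
eef_rot: [[0.105, 0.994, 0.0], [0.994, -0.105, -0.0], [-0.0, 0.0, -1.0]]
ft_force: [-0.5, -0.5, 5.4]
gripper_width: 0.152
finger_force: 78.4
```

Request:
drive_tool(slide=[[0,0,-0.06],[0,0,-0.12],[0,0,-0.14],[0,0,-0.16],[0,0,-0.16]], angular=[[0,0,0],[0,0,0],[0,0,0],[0,0,0],[0,0,0]])

```text
time: 16.58
ee_pos: [0.4558, 0.0173, 0.2291]
eef_rot: [[0.105, 0.994, -0.002], [0.994, -0.105, 0.0], [0.0, -0.002, -1.0]]
ft_force: [1.8, -0.7, -3.2]
gripper_width: 0.154
finger_force: 79.7
```

Run:
```python
from h import *
s=read_state();show(s)
for n in("scene","side"):
    im,d=grab_frame(n);np.savez(f'pics/{n}9.npz',im=im,d=d)
    P=cloud(d,n);k=(np.hypot(P[:,0]-.4573,P[:,1]-.017)<.09)&(P[:,2]>.12)&(P[:,2]<.25);P=P[k]
    for a,b in((.185,.2),(.2,.215)):
        T=P[(P[:,2]>a)&(P[:,2]<b)];print(n,a,rect(T))
    print(np.percentile(P[:,2],1))
Y=np.array([np.cos(np.radians(84)),np.sin(np.radians(84)),0]);X=np.array([Y[1],-Y[0],0])
c,sn=np.cos(np.pi/6),np.sin(np.pi/6)
zt=sn*X-c*np.array([0,0,1]); xt=Y; yt=np.cross(zt,xt)
Q=np.c_[xt,yt,zt]; print(Q.round(3))
# view pose: above/behind mouth, tilt 30, back 0.2 m from slot floor
F=np.array([.546,.300,.035])+.008*X
tgt=F-zt*(.0285+.13); print('floor',F,'tgt',tgt)
plan([(tgt,Q,9)],s)
```

```text
16.57 [0.4558 0.0173 0.2291] yaw 83.98 z [-2.1e-03  3.0e-04 -1.0e+00] F [ 1.8 -0.7 -3.2] T [-0.05 -0.13  0.05] w 0.154 ff 79.7
scene 0.185 (array([455.3,  13.8]), array([115.8,   5.5]), 83.1)
scene 0.2 (array([456.7,  14.4]), array([119.8,   7. ]), 82.2)
0.19825375496894354
side 0.185 (array([0., 0.]), array([0., 0.]), 0.0)
side 0.2 (array([465.7,  74.5]), array([1.7, 2.6]), 77.3)
0.21007990731850673
[[ 0.105  0.861  0.497]
 [ 0.995 -0.091 -0.052]
 [ 0.     0.5   -0.866]]
floor [0.55395618 0.29916377 0.035     ] tgt [0.47514031 0.30744765 0.17226503]
{"slide": [[0.108, -0.004, 0.021], [0.108, -0.005, 0.021], [0.108, -0.007, 0.02], [0.108, -0.008, 0.02], [0.108, -0.009, 0.02]] "angular": [[-0.0186, 0.0, 0.0], [-0.0186, 0.0, 0.0], [-0.0186, 0.0, 0.0], [-0.0186, 0.0, 0.0], [-0.0186, 0.0, 0.0]]
{"slide": [[0.108, -0.01, 0.019], [0.108, -0.011, 0.018], [0.108, -0.012, 0.018], [0.108, -0.013, 0.017]] "angular": [[-0.0186, 0.0, 0.0], [-0.0186, 0.0, 0.0], [-0.0186, 0.0, 0.0], [-0.0186, 0.0, 0.0]]
--
```

Straightedge held, with its centre about 2–3 mm towards −y of the TCP, well inside the ±6 mm lengthwise play. Next I'll tilt and approach the stand, stopping 130 mm short along the slot axis to look.

Request:
drive_tool(slide=[[0.108,-0.004,0.021],[0.108,-0.005,0.021],[0.108,-0.007,0.02],[0.108,-0.008,0.02],[0.108,-0.009,0.02]], angular=[[-0.0186,0,0],[-0.0186,0,0],[-0.0186,0,0],[-0.0186,0,0],[-0.0186,0,0]])

```text
time: 17.3
ee_pos: [0.4663, 0.1791, 0.1949]
eef_rot: [[0.106, 0.952, 0.286], [0.994, -0.101, -0.031], [-0.001, 0.287, -0.958]]
ft_force: [1.3, -0.9, -3.4]
gripper_width: 0.157
finger_force: 79.9
```

Request:
drive_tool(slide=[[0.108,-0.01,0.019],[0.108,-0.011,0.018],[0.108,-0.012,0.018],[0.108,-0.013,0.017],[0,0,0]], angular=[[-0.0186,0,0],[-0.0186,0,0],[-0.0186,0,0],[-0.0186,0,0],[0,0,0]])

```text
time: 17.92
ee_pos: [0.4724, 0.3125, 0.1683]
eef_rot: [[0.096, 0.864, 0.495], [0.995, -0.083, -0.048], [-0.0, 0.497, -0.868]]
ft_force: [-0.9, 0.2, -3.1]
gripper_width: 0.154
finger_force: 80.2
```

Request:
drive_tool(slide=[[0,0,0]], angular=[[0,0,0]])

```text
time: 18.05
ee_pos: [0.4752, 0.3077, 0.1696]
eef_rot: [[0.104, 0.862, 0.496], [0.995, -0.089, -0.054], [-0.002, 0.499, -0.867]]
ft_force: [0.7, 0.1, -3.3]
gripper_width: 0.155
finger_force: 80.2
```

Run:
```python
from h import *
s=read_state();show(s);im,d=grab_frame("wrist");np.savez('pics/w10.npz',im=im,d=d,p=s["ee_pos"],R=s["eef_rot"])
sd,e=grab_frame("side");np.savez('pics/side10.npz',im=sd,d=e)
cv2.imwrite('pics/f10.png',np.hstack([im,cv2.resize(sd[200:380,220:340],(256,384),interpolation=2)])[:,:,::-1])
P=cloud(d,"wrist",s);k=(abs(P[:,0]-.546)<.1)&(abs(P[:,1]-.297)<.14)&(P[:,2]<.09)
for a,b in((.006,.012),(.055,.085)):
    T=P[k&(P[:,2]>a)&(P[:,2]<b)];print('stand',a,len(T),rect(T) if len(T)>3 else'')
m=mask(im,(105,120,40),(125,255,255));Q=cloud(d,"wrist",s,m);Q=Q[(Q[:,2]>.05)&(Q[:,2]<.09)];print('lips',len(Q),rect(Q),Q[:,2].min(),Q[:,2].max())
```

```text
18.05 [0.4752 0.3077 0.1696] yaw 84.01 z [ 0.4961 -0.054  -0.8666] F [ 0.7  0.1 -3.3] T [ 0.06  0.98 -0.02] w 0.155 ff 80.2
stand 0.006 4940 (array([518.3, 304.4]), array([170.3,  43.3]), 82.3)
stand 0.055 3163 (array([535.2, 314.2]), array([141.5,  35. ]), 82.7)
lips 1600 (array([533.8, 335.8]), array([98.8, 24.9]), 82.8) 0.06405200132168398 0.08199520547622324
```

View pics/f10.png

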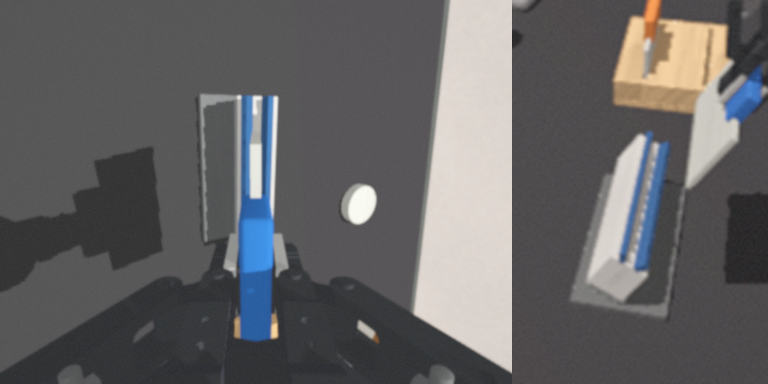

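The wrist picture shows the two blue lips running from (248,97) and (270,97) down to the blue grip at (256,260), with the steel plate at (256,170) between them; alignment is already close. I'll fit the lip midline and the plate in tool axes.

Run:
```python
from h import *
z=np.load('pics/w10.npz');im,d=z['im'],z['d'];s=dict(ee_pos=z['p'],eef_rot=z['R']);R=z['R'];p=z['p']
tool=lambda P:(P-p)@R
m=mask(im,(105,120,40),(125,255,255))
Q=tool(cloud(d,"wrist",s,m));W=cloud(d,"wrist",s,m)
k=(W[:,2]>.06)&(W[:,2]<.09);L=Q[k]
print('lip z',np.percentile(L[:,2],[2,50,98]).round(4))
G=Q[(Q[:,2]<.02)&(Q[:,2]>-.1)];print('grip',len(G),np.percentile(G,[2,50,98],axis=0).round(4).tolist())
mids=[]
for x in np.arange(-.06,.11,.01):
    S=L[abs(L[:,0]-x)<.005]
    if len(S)<15:continue
    lo,hi=np.percentile(S[:,1],[1,99]);a=S[S[:,1]<(lo+hi)/2][:,1];b=S[S[:,1]>=(lo+hi)/2][:,1]
    print(round(x,2),len(S),np.round([lo,a.max(),b.min(),hi,(lo+hi)/2],4));mids.append((x,(lo+hi)/2,S[:,2].mean()))
mm=np.array(mids);f=np.polyfit(mm[:,0],mm[:,1],1);print('slope deg',np.degrees(f[0]),'mid at x0',f[1], 'xrange',L[:,0].min(),L[:,0].max())
# plate: bright pixels near (256,170)
P=tool(cloud(d,"wrist",s,None));A=P[(P[:,0]>.03)&(abs(P[:,1])<.012)&(P[:,2]<.03)&(P[:,2]>-.09)];
print('plate',len(A),np.percentile(A,[2,50,98],axis=0).round(4).tolist())
# lip plane normal vs tool z
c=L.mean(0);u,sv,v=np.linalg.svd(L-c);print('normal',v[2].round(3),'thick',sv[2]/np.sqrt(len(L)))
```

```text
lip z [0.1081 0.1105 0.1172]
grip 4534 [[-0.0205, -0.0065, -0.0708], [0.0133, -0.0002, -0.0694], [0.034, 0.0064, -0.0455]]
-0.01 86 [-0.014  -0.0079  0.0073  0.0123 -0.0008]
0.0 135 [-0.0138 -0.0078  0.0072  0.0132 -0.0003]
0.01 139 [-0.0136 -0.0077  0.0072  0.0131 -0.0003]
0.02 138 [-0.0135 -0.0077  0.0071  0.013  -0.0003]
0.03 155 [-0.0134 -0.0076  0.007   0.0138  0.0002]
0.04 160 [-0.0133 -0.0066  0.0061  0.0137  0.0002]
0.05 194 [-0.0131 -0.0046  0.006   0.0136  0.0003]
0.06 208 [-0.013  -0.0046  0.006   0.0144  0.0007]
0.07 206 [-0.0129 -0.0045  0.0068  0.0142  0.0007]
0.08 179 [-0.0128 -0.0045  0.0068  0.0141  0.0007]
slope deg 0.925004336047043 mid at x0 -0.0004579452149151952 xrange -0.014864435443979857 0.08350338611509034
plate 1744 [[0.0304, -0.0064, -0.0701], [0.0339, -0.0003, -0.048], [0.0588, 0.006, -0.0001]]
normal [-0.025  0.002  1.   ] thick 0.0022097290344558532
```

Aligned within about 0.5 mm across and 0.9° in yaw. The lower edge is at tool z 28.5 mm, the lip tops at 110 mm and the floor at about 156 mm, so roughly 127 mm to go. I'll correct the yaw by half a degree, advance to the lips, then insert slowly.

Request:
drive_tool(slide=[[0.005,0,0.05],[0,0,0.08],[0,0,0.06],[0,0,0.03],[0,0,0]], angular=[[0,0,0.003],[0,0,0],[0,0,0],[0,0,0],[0,0,0]])

```text
time: 18.77
ee_pos: [0.5102, 0.3052, 0.1142]
eef_rot: [[0.116, 0.859, 0.498], [0.993, -0.102, -0.054], [0.004, 0.501, -0.865]]
ft_force: [-0.2, 0.2, -4.3]
gripper_width: 0.154
finger_force: 80.0
```

Request:
drive_tool(slide=[[0,0,0.025],[0,0,0.025],[0,0,0.02],[0,0,0.02],[0,0,0]], angular=[[0,0,0],[0,0,0],[0,0,0],[0,0,0],[0,0,0]])

```text
time: 19.4
ee_pos: [0.5231, 0.3048, 0.0905]
eef_rot: [[0.114, 0.859, 0.498], [0.994, -0.1, -0.053], [0.004, 0.501, -0.865]]
ft_force: [-1.2, -0.1, -3.8]
gripper_width: 0.154
finger_force: 80.2
```

Run:
```python
from h import *
s=read_state();show(s);z=np.load('pics/w10.npz');print('in old tool axes',((np.array(s["ee_pos"])-z['p'])@z['R']).round(4))
p=np.array(s["ee_pos"]);R=np.array(s["eef_rot"])
im,d=grab_frame("wrist");m=mask(im,(105,120,40),(125,255,255));W=cloud(d,"wrist",s,m);Q=(W-p)@R
k=(W[:,2]>.06)&(W[:,2]<.09)&(Q[:,0]>.035);L=Q[k];mm=[]
for x in np.arange(.03,.1,.01):
    S=L[abs(L[:,0]-x)<.005]
    if len(S)>15: lo,hi=np.percentile(S[:,1],[1,99]);mm.append((x,(lo+hi)/2));print(round(x,2),np.round([lo,hi,(lo+hi)/2],4),np.median(S[:,2]).round(4))
print('slope',np.degrees(np.polyfit(*np.array(mm).T,1)[0]), L[:,0].max())
```

```text
19.4 [0.5231 0.3048 0.0905] yaw 83.48 z [ 0.4984 -0.0534 -0.8653] F [-1.2 -0.1 -3.8] T [ 0.11  1.1  -0.01] w 0.154 ff 80.2
in old tool axes [0.0023 0.0021 0.0925]
0.04 [-0.0164  0.0115 -0.0025] 0.0182
0.05 [-0.0162  0.0119 -0.0021] 0.0184
0.06 [-0.0159  0.0117 -0.0021] 0.0186
0.07 [-0.0163  0.0122 -0.0021] 0.0188
0.08 [-0.0161  0.0121 -0.002 ] 0.0189
slope 0.5578024023936422 0.0814816601219761
```

It drifted 2 mm across; correcting that before entering the narrow part.

Request:
drive_tool(slide=[[0,-0.004,0],[0,-0.003,0],[0,0,0],[0,0,0]], angular=[[0,0,0.001],[0,0,0.001],[0,0,0],[0,0,0]])

```text
time: 19.95
ee_pos: [0.5216, 0.3053, 0.0903]
eef_rot: [[0.119, 0.858, 0.499], [0.993, -0.107, -0.053], [0.008, 0.502, -0.865]]
ft_force: [-0.2, 0.0, -3.8]
gripper_width: 0.15
finger_force: 80.2
```

Run:
```python
from h import *
s=read_state();show(s);z=np.load('pics/w10.npz');print('in old tool axes',((np.array(s["ee_pos"])-z['p'])@z['R']).round(4))
p=np.array(s["ee_pos"]);R=np.array(s["eef_rot"])
im,d=grab_frame("wrist");m=mask(im,(105,120,40),(125,255,255));W=cloud(d,"wrist",s,m);Q=(W-p)@R
k=(W[:,2]>.06)&(W[:,2]<.09)&(Q[:,0]>.035);L=Q[k];mm=[]
for x in np.arange(.03,.1,.01):
    S=L[abs(L[:,0]-x)<.005]
    if len(S)>15: lo,hi=np.percentile(S[:,1],[1,99]);mm.append((x,(lo+hi)/2))
print(np.round(mm,4).tolist(),'slope',np.degrees(np.polyfit(*np.array(mm).T,1)[0]), L[:,0].max(),np.median(L[:,2]))
```

```text
19.95 [0.5216 0.3053 0.0903] yaw 83.18 z [ 0.4995 -0.0528 -0.8647] F [-0.2  0.  -3.8] T [ 0.14  1.01 -0.01] w 0.15 ff 80.2
in old tool axes [0.0027 0.0006 0.0919]
[[0.04, -0.0012], [0.05, -0.0009], [0.06, -0.0011], [0.07, -0.0011], [0.08, -0.0011]] slope -0.055318363028573056 0.08102508730288138 0.019247709814437994
```

Request:
drive_tool(slide=[[0,-0.004,0],[0,0,0.012],[0,0,0.012],[0,0,0.012],[0,0,0.012]], angular=[[0,-0.0025,0],[0,0,0],[0,0,0],[0,0,0],[0,0,0]])

```text
time: 20.62
ee_pos: [0.5278, 0.3044, 0.0767]
eef_rot: [[0.123, 0.858, 0.498], [0.992, -0.107, -0.061], [0.001, 0.502, -0.865]]
ft_force: [-0.1, 0.6, -4.0]
gripper_width: 0.15
finger_force: 80.2
```

Request:
drive_tool(slide=[[0,0,0.012],[0,0,0.012],[0,0,0.012],[0,0,0.008],[0,0,0]], angular=[[0,0,0],[0,0,0],[0,0,0],[0,0,0],[0,0,0]])

```text
time: 21.25
ee_pos: [0.5342, 0.3036, 0.0654]
eef_rot: [[0.123, 0.858, 0.498], [0.992, -0.107, -0.061], [0.001, 0.502, -0.865]]
ft_force: [0.6, -0.7, -3.9]
gripper_width: 0.154
finger_force: 80.1
```

Request:
drive_tool(slide=[[0,0,0.006],[0,0,0.006],[0,0,0.004],[0,0,0]], angular=[[0,0,0],[0,0,0],[0,0,0],[0,0,0]])

```text
time: 21.75
ee_pos: [0.5366, 0.3034, 0.0614]
eef_rot: [[0.123, 0.858, 0.498], [0.992, -0.107, -0.061], [0.001, 0.502, -0.865]]
ft_force: [-0.1, -0.1, -4.4]
gripper_width: 0.153
finger_force: 80.1
```

Request:
drive_tool(slide=[[0,0,0.003],[0,0,0.003],[0,0,0]], angular=[[0,0,0],[0,0,0],[0,0,0]])

```text
time: 22.12
ee_pos: [0.5375, 0.3033, 0.0599]
eef_rot: [[0.123, 0.858, 0.498], [0.992, -0.107, -0.061], [0.001, 0.502, -0.865]]
ft_force: [-0.9, -0.9, -4.4]
gripper_width: 0.154
finger_force: 80.2
```

Request:
drive_tool(slide=[[0,0,0.003],[0,0,0]], angular=[[0,0,0],[0,0,0]])

```text
time: 22.38
ee_pos: [0.5377, 0.3035, 0.0597]
eef_rot: [[0.122, 0.858, 0.499], [0.992, -0.106, -0.061], [0.001, 0.503, -0.865]]
ft_force: [-4.6, -1.0, 3.4]
gripper_width: 0.156
finger_force: 81.6
```

Request:
drive_tool(slide=[[0,0,0.003],[0,0,0]], angular=[[0,0,0],[0,0,0]])

```text
time: 22.62
ee_pos: [0.5377, 0.3035, 0.0597]
eef_rot: [[0.122, 0.858, 0.5], [0.993, -0.106, -0.061], [0.0, 0.503, -0.864]]
ft_force: [-12.4, -3.6, 13.2]
gripper_width: 0.152
finger_force: 83.3
```

Firm contact at the expected floor depth (lower edge at about 35 mm), with a steady 20 N push. Now I'll release and back out along the slot axis.

Request:
drive_tool(slide=[[0,0,-0.002],[0,0,0],[0,0,0],[0,0,0],[0,0,0]], angular=[[0,0,0],[0,0,0],[0,0,0],[0,0,0],[0,0,0]], jaw=0.3)

```text
time: 23.25
ee_pos: [0.5382, 0.3032, 0.0588]
eef_rot: [[0.123, 0.858, 0.498], [0.992, -0.107, -0.061], [0.001, 0.502, -0.865]]
ft_force: [0.5, 0.9, -0.1]
gripper_width: 0.7
finger_force: 0.0
```

Request:
drive_tool(slide=[[0,0,-0.05],[0,0,-0.1],[0,0,-0.15],[0,0,-0.15],[0,0,-0.1]], angular=[[0,0,0],[0,0,0],[0,0,0],[0,0,0],[0,0,0]])

```text
time: 23.88
ee_pos: [0.4551, 0.3141, 0.2034]
eef_rot: [[0.121, 0.858, 0.5], [0.993, -0.106, -0.059], [0.002, 0.503, -0.864]]
ft_force: [1.3, 0.4, -0.3]
gripper_width: 0.702
finger_force: 0.0
```

Run:
```python
from h import *
s=read_state();show(s);a,d=grab_frame("wrist");sc,_=grab_frame("scene");sd,e=grab_frame("side")
P=cloud(d,"wrist",s);F=np.array([.554,.2995,.035])
m=mask(a,(105,150,40),(125,255,255));Q=cloud(d,"wrist",s,m);T=Q[(Q[:,2]>.1)&(Q[:,2]<.16)&(Q[:,0]<.56)]
Z=np.array([-.497,.055,.866]);h=(T-F)@Z;print(len(T),'grip top height along slot',np.percentile(h,[50,90,98]).round(4),'mean',T.mean(0).round(4),rect(T))
cv2.imwrite('pics/f11.png',np.hstack([cv2.resize(sc[90:320,80:380],(470,360)),cv2.resize(sd[120:370,170:350],(259,360))])[:,:,::-1])
```

```text
23.88 [0.4551 0.3141 0.2034] yaw 83.03 z [ 0.4996 -0.0595 -0.8642] F [ 1.3  0.4 -0.3] T [ 0.07  0.54 -0.02] w 0.702 ff 0.0
1033 grip top height along slot [0.0993 0.1004 0.101 ] mean [0.5014 0.3101 0.1179] (array([507.1, 306.7]), array([69. , 24.7]), 83.4)
```

View pics/f11.png

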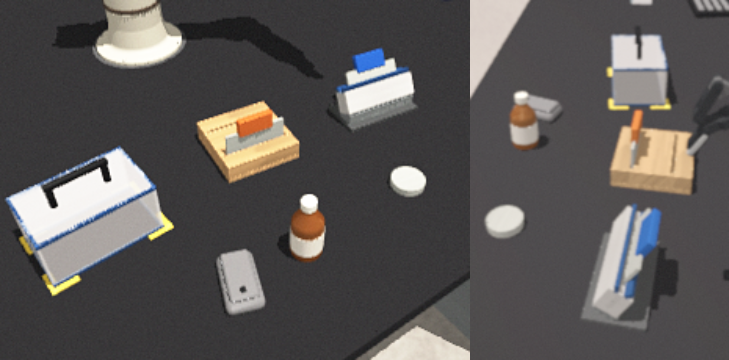

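The scene shows the straightedge seated in the stand at (372,75), its grip top 99 mm along the slot from the floor (98 nominal). The cover is upright inside the marks at (90,215), the orange one is still in the rack, and the bystanders are in place. Handing in.

```bash
python3 -c "
from cell import *
print(close_job())"
```

```text
the job is handed in; nothing more can be done
None
```

I handed the job in at about 24 s: the cover is upright inside the yellow marks and the blue straightedge is fully home in the stand's slot, with the orange one still in the rack and the bystanders untouched; the first grasp closed on air because the real fingertips end about 35 mm short of the reported TCP, which I allowed for afterwards.

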